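Change the batch in the ultrasonic cleaner

TASK

Change the batch in the drained ultrasonic cleaner: lift the lid off and lay it handle up in the middle of the blue mat, hang every green basket from the tank by its handle on the drying stand, one to a prong, and stand both orange baskets upright on the tank floor, each in a bay of its own. When all that is done, put the lid back so that it sits fully home on the tank; leave the beaker, jar, bottle and marker box where they are.

Things in the scene. Friction and masses are not known exactly. Their poses are not given: they have to be found in the camera images.
- tank: drained ultrasonic cleaner: white open tank, fixed, outside 102 mm (its x) by 260 mm (y), rim 118 mm high; inside 78 by 236 mm, floor 22 mm above the bench. Two low dividers (4 mm thick, at y = +/-40 mm, 52 mm above the bench) make three bays centred at y = -80, 0, +80 mm, about 76 mm wide. Origin: centre of its underside; z up; panel on the -x face
- tank_floor (a point): centre of the tank's inner floor, 22 mm above the bench, axes as the tank's
- lid: loose deep metal lid, a hood 264 mm long (its y) x 106 mm (x), closed top 65 mm up. Its two long walls (70 mm apart outside, 226 long) reach 10 mm into the tank's mouth, 4 mm play; a flange rests on the rim. Blue bar handle along y: 116 long, 14 x 14 mm, middle 100 mm above the origin, 35 mm above the top. Origin: centre of its lower edge: 108 mm above the bench on the tank, 4 mm on the mat. z up
- mat: flat blue mat, 300 mm (its x) by 170 mm (its y), 4 mm thick, fixed on the bench: where the lid is put down, long side along the mat's long side. Origin: centre of its underside
- stand: fixed drying stand: a rail (14 mm square, top 172 mm above the bench) on two posts, with three level steel prongs, 10 mm thick, pointing to its -x (to the robot), 105 mm apart along its y. Prong tops are 170 mm above the bench; each ends 36 to 41 mm in front of its hook point in an upturned tip, 183 mm high; the rail is 55 mm behind the hook points. Origin: on the bench under hook1; z up
- hook0 (a point): point on the upper side of prong 0 where a basket's crossbar should rest, 170 mm above the bench; axes as the stand's; y = +105 mm of the stand
- hook1 (a point): point on the upper side of prong 1 where a basket's crossbar should rest, 170 mm above the bench; axes as the stand's; middle of the stand
- hook2 (a point): point on the upper side of prong 2 where a basket's crossbar should rest, 170 mm above the bench; axes as the stand's; y = -105 mm of the stand
- green0: finished, green rim and grip block, standing in a bay of the tank at the start, its x along the tank's x (may be absent): wire basket full of slides (treat as solid), body 66 x 66 x 45 mm tall, 0.13 to 0.24 kg. Origin: centre of its underside; z up. Loop handle in its y-z plane (see its _eye), with a grip block on its middle: 14 mm (x) by 20 mm (y), 103 to 143 mm high
- green0_eye (a point): middle of the underside of green0's handle crossbar, 95 mm above the basket's underside. Crossbar along y, 10 mm thick (x), 95 to 103 mm high; uprights at y = +/-29 mm; opening below it 52 mm wide and 45 to 95 mm high. To hang: bring a prong through the loop along the basket's x, then lower until the crossbar rests on it
- green1: finished, green rim and grip block, standing in a bay of the tank at the start, its x along the tank's x (may be absent): wire basket full of slides (treat as solid), body 66 x 66 x 45 mm tall, 0.13 to 0.24 kg. Origin: centre of its underside; z up. Loop handle in its y-z plane (see its _eye), with a grip block on its middle: 14 mm (x) by 20 mm (y), 103 to 143 mm high
- green1_eye (a point): middle of the underside of green1's handle crossbar, 95 mm above the basket's underside. Crossbar along y, 10 mm thick (x), 95 to 103 mm high; uprights at y = +/-29 mm; opening below it 52 mm wide and 45 to 95 mm high. To hang: bring a prong through the loop along the basket's x, then lower until the crossbar rests on it
- green2: finished, green rim and grip block, standing in a bay of the tank at the start, its x along the tank's x (may be absent): wire basket full of slides (treat as solid), body 66 x 66 x 45 mm tall, 0.13 to 0.24 kg. Origin: centre of its underside; z up. Loop handle in its y-z plane (see its _eye), with a grip block on its middle: 14 mm (x) by 20 mm (y), 103 to 143 mm high
- green2_eye (a point): middle of the underside of green2's handle crossbar, 95 mm above the basket's underside. Crossbar along y, 10 mm thick (x), 95 to 103 mm high; uprights at y = +/-29 mm; opening below it 52 mm wide and 45 to 95 mm high. To hang: bring a prong through the loop along the basket's x, then lower until the crossbar rests on it
- orange0: waiting, orange rim and grip block, standing on the bench at the start: wire basket full of slides (treat as solid), body 66 x 66 x 45 mm tall, 0.13 to 0.24 kg. Origin: centre of its underside; z up. Loop handle in its y-z plane (see its _eye), with a grip block on its middle: 14 mm (x) by 20 mm (y), 103 to 143 mm high
- orange0_eye (a point): middle of the underside of orange0's handle crossbar, 95 mm above the basket's underside. Crossbar along y, 10 mm thick (x), 95 to 103 mm high; uprights at y = +/-29 mm; opening below it 52 mm wide and 45 to 95 mm high. To hang: bring a prong through the loop along the basket's x, then lower until the crossbar rests on it
- orange1: waiting, orange rim and grip block, standing on the bench at the start: wire basket full of slides (treat as solid), body 66 x 66 x 45 mm tall, 0.13 to 0.24 kg. Origin: centre of its underside; z up. Loop handle in its y-z plane (see its _eye), with a grip block on its middle: 14 mm (x) by 20 mm (y), 103 to 143 mm high
- orange1_eye (a point): middle of the underside of orange1's handle crossbar, 95 mm above the basket's underside. Crossbar along y, 10 mm thick (x), 95 to 103 mm high; uprights at y = +/-29 mm; opening below it 52 mm wide and 45 to 95 mm high. To hang: bring a prong through the loop along the basket's x, then lower until the crossbar rests on it
- beaker: clear beaker, 64 mm across, 65 mm tall, bystander; origin centre of the underside
- jar: amber jar with green cap, 60 mm across, 90 mm tall, bystander; origin centre of the underside
- washbottle: white bottle with red cap, 70 mm across, 150 mm tall, bystander; origin centre of the underside
- markers: open box of markers, 170 x 100 x 50 mm, bystander; origin centre of the underside
Not all that is in view belongs to the job. What is shaped like the orange0 but brown or pink is not meant.

How it is judged:
By the outcome, as a careful person would: the job done as asked, in the order asked, and still so for the second after the job is handed in, with the robot touching nothing.
Of green0, green1, green2 only 2 to 3 are there at a start; the rules pass over those that are not, and their reading is None.
At some moment in a run one of orange0, orange1 may be knocked a few centimetres aside while the robot is not near it.
It also fails if it takes over 210 s, if anything falls off the work surface, if the arm or the gripper's body presses on something with over 40 N, if the wrist force passes 120 N, or if a joint passes its speed limit or range.

ROBOT

A 6-joint arm with a two-finger parallel gripper is mounted at the origin on the work surface. World frame = base frame: x ahead of the robot, y to its left, z up, the work surface at z = 0. Lengths are in m, angles in degrees, forces in N, time in s.
With the tool pointing down it reaches from about 0.4 to 0.825 m from the base axis. Payload 7 kg.
Tool frame: the origin (TCP) lies midway between the tips of the shut fingers; the grasp point (between the pads) lies 19 mm behind it; z points along the fingers, y is the line along which they close (so a half turn about z gives the same grasp; the last joint's range is limited). The gripper opens to 85 mm and grips with 20 to 120 N. Pads are 22 mm wide; open, the fingers measure 114 mm over their backs; the gripper's body (76 mm by 85 mm) begins 54 mm behind the grasp point. The pads swing forward as they close: fully open they stand 13 mm farther back than shut.
Start: joints at [82.282, 20.546, 0.682, 0, -70.136, -16.507], TCP at [0.277, 0.616, 0.231] pointing down, gripper open.
Joint ranges: [-176.03, 176.03], [-82.01, 121.73], [-58.28, 71.71], [-173.87, 95.51], [-174.79, -0.11], [-173.66, 173.66]. Speed limits (degrees/s): [136.94, 136.94, 172.46, 180, 180, 180].

INTERFACE

Orientations are given as [roll, pitch, yaw] about the fixed x, y, z axes, in that order (R = Rz(yaw) Ry(pitch) Rx(roll)).
In Python, from cell import monitor, cams, workorder gives the robot as it stands.
- The arm moves only by the shell command python3 -m inch 'ROWS' [OPENING] [FORCE]. ROWS is JSON, a list of rows, each an object with "slide": the shift along the world's x, y, z in mm, a list of three; "rotation": the turn, a rotation vector about the world's x, y, z in degrees, a list of three. In form: [{"slide": [x, y, z], "rotation": [rx, ry, rz]}, ...]. A call has 1 to 8 rows; each row shifts and turns the commanded pose from where the row before left it; what a row does not reach is not made up. A row lasts 1/8 s, in which the tool goes at most 62.5 mm and 10.7 degrees, less where a joint would pass 70% of its speed; a pose out of reach is approached as far as the arm can. A call with a gripper value outside its range is refused whole. OPENING is the opening, from 0 (shut) to 1 (fully open), set as the call begins (- or left out, the last holds). The fingers move at their own pace and stop on an object; FORCE is the grip in N (left out, the last holds). Time passes only in rows, so rows that do not move let the fingers close. It gives the time, the measured TCP pose, the force, the opening and the grip force at its end, in the units of the state.
- monitor.get_obs(): the state, without advancing time (a new reading comes with each control period).
- cams.snapshot(name): name is "side" or "top" or "wrist"; returns the picture (480x640x3 uint8, red, green, blue); there is no depth.
- cams.get_calibration(name): a dict with "mtx" (3x3 intrinsics, pixels), "camera_from_world" (4x4, takes a point from world to camera coordinates). Camera axes: x right, y down, z forward; pixel columns grow to the right and rows downward; lengths in m; the calibration is good to about 2 mm. A picture is of the moment at which its call begins: read the wrist's pose just before it. get_calibration takes no time and is no camera call; for the wrist camera it gives the pose at the moment of the call.
- workorder.close_job(): hands the job in; it is judged then, once.
The state is a dict: "time": time; "q": joint angles; "joint_velocities": joint speeds; "effort": joint torques, N m; "tool_pos": TCP position; "orientation": TCP orientation; "force": force on the tool from outside, world axes, zero at the start; "moment": the same for the moment, N m; "opening": opening from 0.0 (shut) to 1.0 (fully open); "grasp_force": force on a finger pad.
Only numpy, scipy, OpenCV 4.12 (cv2) and the standard library are available. Lean on these libraries where they do the work, as an engineer would, in place of code of your own. Each camera call takes 0.05 s, during which the arm holds its last target. There are 200 camera calls.

## Working session

There is one attempt and no reset: what is moved stays moved. The work goes in short steps, Python scripts to look and compute and a shell command to move; the robot and the scene stay as the last step left them, time stands still between calls to the robot, and variables do not carry over. Pictures are saved under pics/ and viewed, at most 17 in all, crops included, and the job is handed in when it is done.

```bash
ls; mkdir -p pics; python3 - <<'E'
from cell import monitor, cams
import cv2,numpy as np
print(monitor.get_obs())
for n in ("side","top"):
    im=cams.snapshot(n); cv2.imwrite(f"pics/{n}0.png",im[...,::-1])
    c=cams.get_calibration(n); print(n,np.round(c["mtx"],1).tolist(),np.round(c["camera_from_world"],3).tolist())
E
```

```text
pics
{'time': 0.0, 'q': array([ 8.22833255e+01,  2.05891319e+01,  6.34518677e-01, -1.76337056e-02,
       -7.01361205e+01, -1.65066539e+01]), 'joint_velocities': array([-0.09858085, -0.03840644,  0.04567319,  0.0148836 ,  0.01938507,
       -0.06160247]), 'effort': array([-3.14329527e-04, -5.83322525e+01,  2.93417197e+01,  6.93664536e+00,
       -6.14844859e-03,  1.14361299e-05]), 'tool_pos': array([0.27679363, 0.61512087, 0.23040316]), 'orientation': array([ 1.79908296e+02, -9.88817043e-03, -2.42293253e+01]), 'force': array([ 0.10139269,  0.39713618, -0.01938258]), 'moment': array([ 0.00719   ,  0.0157393 , -0.01436517]), 'grasp_force': 0.0, 'opening': 0.998984235253031}
side [[473.3, 0.0, 320.6], [0.0, 473.3, 242.5], [0.0, 0.0, 1.0]] [[0.845, -0.535, -0.011, -0.443], [-0.416, -0.643, -0.643, 0.304], [0.337, 0.548, -0.766, 1.444], [0.0, 0.0, 0.0, 1.0]]
top [[518.4, 0.0, 325.4], [0.0, 518.4, 244.5], [0.0, 0.0, 1.0]] [[0.023, -1.0, 0.003, 0.002], [-0.997, -0.023, -0.069, 0.519], [0.069, -0.002, -0.998, 1.466], [0.0, 0.0, 0.0, 1.0]]
```

View pics/top0.png

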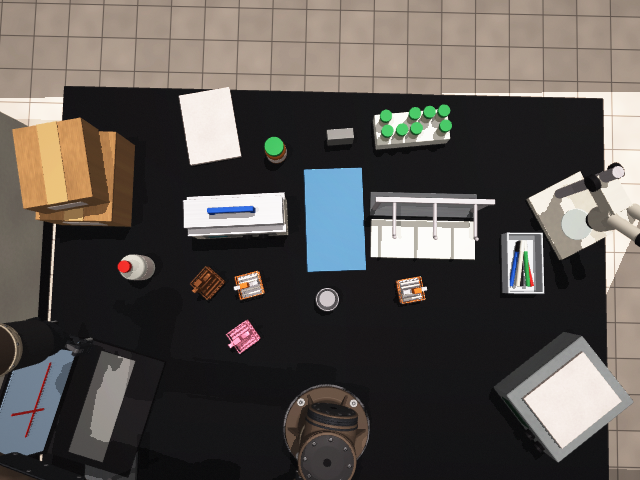

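View pics/side0.png

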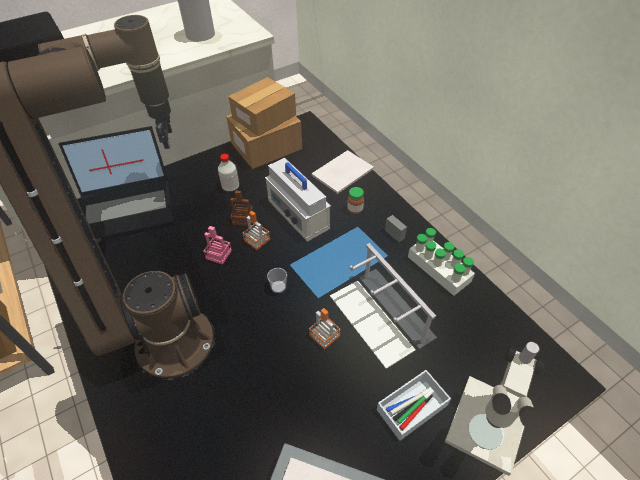

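Candidates for the orange baskets, in the top view: (249,286) and (411,290) have orange rims. (207,283) is brown and (243,337) is pink, so I reject both. The lid handle is the blue bar at (231,210), not the blue mat at (335,218). The greens are still under the lid, and the green caps at (275,147) and (410,125) aren't baskets. I'll check the choice in a close crop.

```bash
cat > h.py <<'E'
from cell import monitor, cams
import cv2,numpy as np
def ray(n,px,z,c=None):
    c=c or cams.get_calibration(n); T=np.array(c["camera_from_world"]);R=T[:3,:3]
    o=-R.T@T[:3,3]; d=R.T@np.linalg.solve(c["mtx"],[px[0],px[1],1.])
    return o+d*(z-o[2])/d[2]
def proj(n,p,c=None):
    c=c or cams.get_calibration(n); T=np.array(c["camera_from_world"]); q=np.array(c["mtx"])@(T[:3,:3]@p+T[:3,3]); return q[:2]/q[2]
def blobs(im,lo,hi,amin=20):
    hsv=cv2.cvtColor(im,cv2.COLOR_RGB2HSV); m=cv2.inRange(hsv,np.array(lo),np.array(hi))
    cs,_=cv2.findContours(m,cv2.RETR_EXTERNAL,cv2.CHAIN_APPROX_NONE)
    return sorted([c for c in cs if cv2.contourArea(c)>=amin],key=cv2.contourArea,reverse=True)
def rect(n,c,z,cal=None):
    P=np.array([ray(n,p[0],z,cal)[:2] for p in c],np.float32)
    (x,y),(w,h),a=cv2.minAreaRect(P*1000)
    if w<h: w,h,a=h,w,a+90
    return np.round([x,y,w,h,(a+90)%180-90],1)  # mm, long-axis angle deg
E
python3 - <<'E'
from h import *
t=cv2.imread("pics/top0.png")
a=cv2.resize(t[255:360,180:300],None,fx=3,fy=3,interpolation=2)
b=cv2.resize(t[180:310,360:500],None,fx=3,fy=3,interpolation=2)
H=max(a.shape[0],b.shape[0])
f=lambda i:cv2.copyMakeBorder(i,0,H-i.shape[0],0,0,0)
cv2.imwrite("pics/crop1.png",np.hstack([f(a),f(b)]))
im=t[...,::-1].copy()
for c in blobs(im,(105,120,60),(125,255,255),60): 
    print("blue",cv2.boundingRect(c),rect("top",c,.215))
for c in blobs(im,(95,80,60),(110,255,255),2000): print("mat",cv2.boundingRect(c),rect("top",c,.004))
for c in blobs(im,(5,170,130),(16,255,255),8): print("or",cv2.boundingRect(c),rect("top",c,.143))
s=cv2.imread("pics/side0.png")[...,::-1].copy()
for c in blobs(s,(5,150,130),(16,255,255),8): print("or side",cv2.boundingRect(c),rect("side",c,.143))
for c in blobs(s,(105,120,60),(125,255,255),60): print("blue side",cv2.boundingRect(c),rect("side",c,.215))
print(cams.get_calibration("wrist"))
E
```

```text
blue (207, 206, 48, 9) [586.4 252.2 117.2  17.  -85.8]
blue (510, 251, 9, 35) [ 457.1 -453.3   85.3   10.6  -10.4]
mat (303, 167, 63, 105) [594.8 -10.1 299.8 171.2   3.4]
or (414, 288, 8, 6) [ 395.5 -228.9   18.3   13.   -88.7]
or (238, 281, 10, 10) [400.9 227.   24.   21.   17.9]
or (194, 279, 8, 8) [402.6 345.3  16.4  11.1 -43.3]
or (204, 274, 6, 5) [420.7 320.6  14.6   7.4 -43.3]
or (193, 287, 5, 5) [385.5 352.4  10.9   9.3 -43.1]
or side (321, 308, 8, 12) [ 393.8 -234.5   35.7   15.    85.8]
or side (249, 211, 7, 7) [399.8 223.5  33.3  13.  -75.8]
blue side (285, 162, 22, 27) [580.4 240.2 147.3  27.7 -87. ]
{'mtx': array([[381.14228599,   0.        , 318.1884759 ],
       [  0.        , 381.14228599, 236.39115986],
       [  0.        ,   0.        ,   1.        ]]), 'camera_from_world': array([[-0.41004288, -0.91206553,  0.00114468,  0.67367593],
       [-0.86456114,  0.38908519,  0.31803577, -0.04091154],
       [-0.29051484,  0.12941866, -0.94807802,  0.37983998],
       [ 0.        ,  0.        ,  0.        ,  1.        ]])}
```

View pics/crop1.png

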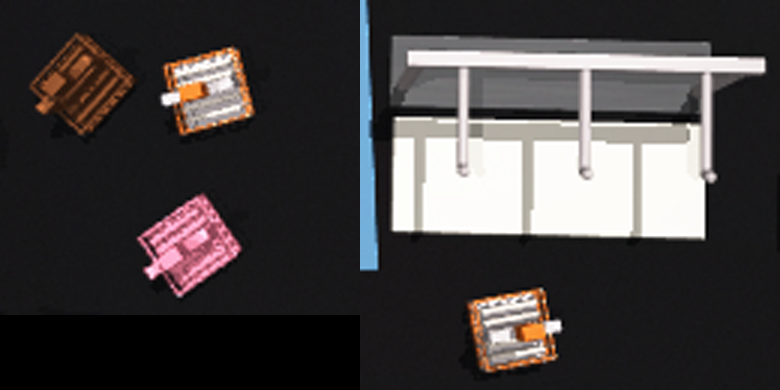

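The crop confirms the choice: orange baskets at (249,286) and (411,290), and three prongs with tips near (394,237), (435,238) and (476,239). Next I'll measure the stand and the poses.

```bash
python3 - <<'E'
from h import *
for p in ((394.3,236.7),(435.3,237.7),(476.3,238.7)): print("tip",ray("top",p,.180).round(3))
for p in ((394.8,206),(435.3,206.5),(476,207)): print("railside",ray("top",p,.170).round(3))
t=cv2.imread("pics/top0.png")[...,::-1].copy()
# rail: bright pixels of band
for p in ((376,199.5),(494,202)): print("rail",ray("top",p,.172).round(3))
m=cv2.inRange(t,(200,200,200),(255,255,255))
cs=[c for c in cv2.findContours(m,0,1)[0] if cv2.contourArea(c)>300]
for c in cs:print(cv2.boundingRect(c),rect("top",c,.173))
# orange rims whole baskets: warm mask
for (x0,y0,x1,y1) in ((228,265,272,308),(392,272,432,310)):
    hsv=cv2.cvtColor(t[y0:y1,x0:x1],cv2.COLOR_RGB2HSV)
    m=cv2.inRange(hsv,np.array((4,110,50)),np.array((20,255,255)))
    c=np.argwhere(m)[:,::-1]+[x0,y0]; print("rim",rect("top",c[:,None],.045),len(c))
for n,p in(("jar",(275,150)),("beaker",(327,299))):print(n,ray("top",p,.06).round(3))
E
```

```text
tip [ 0.532 -0.162  0.18 ]
tip [ 0.531 -0.266  0.18 ]
tip [ 0.531 -0.371  0.18 ]
railside [ 0.612 -0.163  0.17 ]
railside [ 0.613 -0.268  0.17 ]
railside [ 0.614 -0.373  0.17 ]
rail [ 0.627 -0.114  0.172]
rail [ 0.628 -0.419  0.172]
(524, 353, 97, 95) [ 131.8 -615.8  191.3  152.8  -51.6]
(507, 233, 37, 60) [ 473.9 -498.4  151.    90.8    1.3]
(454, 221, 21, 38) [ 5.291e+02 -3.416e+02  9.590e+01  5.140e+01  3.000e-01]
(381, 203, 52, 55) [ 535.8 -179.2  141.2  107.9  -26.5]
(376, 197, 119, 62) [ 557.8 -266.3  304.7  155.4   90. ]
(183, 193, 102, 35) [592.8 251.2 260.3  79.2 -86. ]
(560, 190, 54, 62) [ 571.4 -652.4  181.1  109.4   30.1]
(529, 172, 54, 43) [ 655.4 -586.4  150.8   50.5  -61.2]Traceback (most recent call last):
  File "<stdin>", line 9, in <module>
  File "h.py", line 14, in rect
    P=np.array([ray(n,p[0],z,cal)[:2] for p in c],np.float32)
                ~~~^^^^^^^^^^^^^^
  File "h.py", line 4, in ray
    c=c or cams.get_calibration(n); T=np.array(c["camera_from_world"]);R=T[:3,:3]
           ~~~~~~~~~~~~~~~~~~~~^^^
ValueError: time passes only in moves, steps and waits
```

```bash
sed -i 's/^import cv2,numpy as np/import cv2,numpy as np,functools/; s/c=c or cams.get_calibration(n);/c=c or CAL(n);/' h.py; cat >> h.py <<'E'
@functools.lru_cache(None)
def CAL(n): return cams.get_calibration(n)
def pose():
    o=monitor.get_obs(); print("t",round(o["time"],2),"tcp",(o["tool_pos"]*1000).round(1),"rpy",o["orientation"].round(2),"q",o["q"].round(0),"F",o["force"].round(1),"open",round(o["opening"],3),"g",round(o["grasp_force"],1))
E
python3 -m inch '[{"slide":[0,0,50],"rotation":[0,0,0]},{"slide":[0,0,50],"rotation":[0,0,0]},{"slide":[39,-45,0],"rotation":[0,0,-8]},{"slide":[39,-45,0],"rotation":[0,0,-8]},{"slide":[39,-45,0],"rotation":[0,0,-8]},{"slide":[39,-45,0],"rotation":[0,0,-8]},{"slide":[39,-45,0],"rotation":[0,0,-8]},{"slide":[39,-45,0],"rotation":[0,0,-8]}]' 1 
python3 -m inch '[{"slide":[38,-45,0],"rotation":[0,0,-8]},{"slide":[38,-48,0],"rotation":[0,0,-6]},{"slide":[0,0,0],"rotation":[0,0,0]},{"slide":[0,0,0],"rotation":[0,0,0]}]'
python3 - <<'E'
from h import *
pose(); im=cams.snapshot("wrist"); cv2.imwrite("pics/w1.png",im[...,::-1])
for c in blobs(im,(105,120,60),(125,255,255),60): print("blue",cv2.boundingRect(c),rect("wrist",c,.215))
E
```

```text
time: 1.1
tool_pos: [0.5118, 0.3438, 0.3311]
orientation: [180.0, -0.0, -72.5]
force: [0.3, 0.3, -0.1]
opening: 1.003
grasp_force: 0.0
time: 1.6
tool_pos: [0.5869, 0.2521, 0.3307]
orientation: [179.9, -0.0, -86.3]
force: [-0.4, 0.4, 0.3]
opening: 1.001
grasp_force: 0.0
t 1.6 tcp [586.9 252.1 330.7] rpy [ 1.7994e+02 -2.0000e-02 -8.6270e+01] q [ 41.  15.   5.  -0. -81. -37.] F [-0.4  0.4  0.3] open 1.001 g 0.0
blue (306, 146, 20, 159) [588.  252.6 117.2  13.2 -85.8]
```

View pics/w1.png

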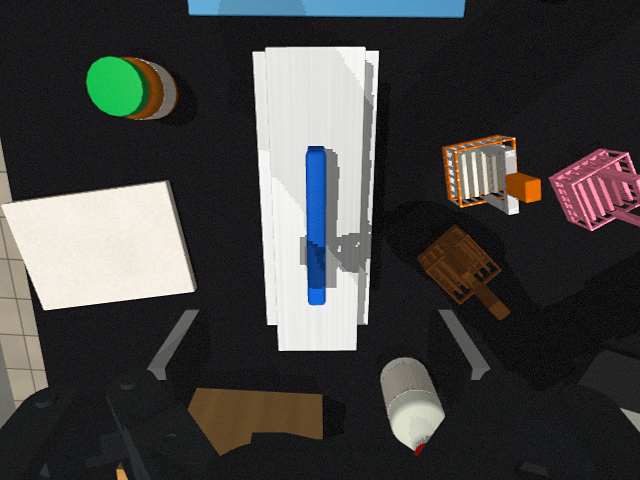

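The wrist view shows the blue lid handle at (316,225), which works out to (588.0, 252.6) mm at -85.8°. I'll grasp it there.

```bash

python3 -m inch '[{"slide":[1,0.5,-40],"rotation":[0,0,0.5]},{"slide":[0,0,-40],"rotation":[0,0,0]},{"slide":[0,0,-40],"rotation":[0,0,0]},{"slide":[0,0,-23],"rotation":[0,0,0]},{"slide":[0,0,0],"rotation":[0,0,0]}]' 0.6 80
python3 -m inch '[{"slide":[0,0,0],"rotation":[0,0,0]},{"slide":[0,0,0],"rotation":[0,0,0]},{"slide":[0,0,0],"rotation":[0,0,0]},{"slide":[0,0,0],"rotation":[0,0,0]},{"slide":[0,0,0],"rotation":[0,0,0]},{"slide":[0,0,0],"rotation":[0,0,0]}]' 0 80
python3 -m inch '[{"slide":[0,0,10],"rotation":[0,0,0]},{"slide":[0,0,15],"rotation":[0,0,0]},{"slide":[0,0,25],"rotation":[0,0,0]},{"slide":[0,0,25],"rotation":[0,0,0]},{"slide":[0,0,25],"rotation":[0,0,0]},{"slide":[0,0,20],"rotation":[0,0,0]},{"slide":[0,0,0],"rotation":[0,0,0]}]'
python3 - <<'E'
from h import *
pose()
E
```

```text
time: 2.28
tool_pos: [0.5863, 0.2537, 0.1865]
orientation: [179.8, -0.1, -85.6]
force: [0.1, 0.8, 0.7]
opening: 0.598
grasp_force: 0.0
time: 3.02
tool_pos: [0.5887, 0.2538, 0.1901]
orientation: [-179.8, 0.1, -85.7]
force: [-1.2, 2.6, 6.4]
opening: 0.147
grasp_force: 79.0
time: 3.9
tool_pos: [0.5886, 0.2532, 0.3106]
orientation: [-179.8, 0.1, -85.7]
force: [-1.0, -0.4, -3.4]
opening: 0.147
grasp_force: 78.3
t 3.9 tcp [588.6 253.2 310.6] rpy [-1.7983e+02  1.0000e-01 -8.5730e+01] q [ 41.  15.   3.   0. -78. -36.] F [-1.  -0.4 -3.4] open 0.147 g 78.3
```

```bash

python3 -m inch '[{"slide":[0,-20,0],"rotation":[0,0,8]},{"slide":[1,-30,0],"rotation":[0,0,9]},{"slide":[1,-30,0],"rotation":[0,0,9]},{"slide":[1,-30,0],"rotation":[0,0,9]},{"slide":[1,-30,0],"rotation":[0,0,9]},{"slide":[1,-30,0],"rotation":[0,0,9]},{"slide":[1,-30,0],"rotation":[0,0,9]},{"slide":[0,-30,0],"rotation":[0,0,9]}]'
python3 -m inch '[{"slide":[0,-33,0],"rotation":[0,0,9]},{"slide":[0,0,0],"rotation":[0,0,9.2]},{"slide":[0,0,-40],"rotation":[0,0,0]},{"slide":[0,0,-40],"rotation":[0,0,0]},{"slide":[0,0,-40],"rotation":[0,0,0]},{"slide":[0,0,-40],"rotation":[0,0,0]},{"slide":[0,0,-20],"rotation":[0,0,0]},{"slide":[0,0,0],"rotation":[0,0,0]}]'
python3 - <<'E'
from h import *
pose()
E
```

```text
time: 4.9
tool_pos: [0.5933, 0.022, 0.3071]
orientation: [180.0, 0.1, -14.4]
force: [-0.3, -0.2, -3.6]
opening: 0.144
grasp_force: 78.3
time: 5.9
tool_pos: [0.5921, -0.0105, 0.1259]
orientation: [180.0, 0.3, 3.5]
force: [0.5, 0.5, -4.0]
opening: 0.149
grasp_force: 78.3
t 5.9 tcp [592.1 -10.5 125.9] rpy [179.95   0.29   3.45] q [ 18.  18. -18.  -0. -54.  76.] F [ 0.5  0.5 -4. ] open 0.149 g 78.3
```

```bash

python3 -m inch '[{"slide":[2.5,0.5,-20],"rotation":[0,0,0]},{"slide":[0,0,-12],"rotation":[0,0,0]},{"slide":[0,0,-6],"rotation":[0,0,0]},{"slide":[0,0,-2],"rotation":[0,0,0]},{"slide":[0,0,0],"rotation":[0,0,0]}]'
python3 -m inch '[{"slide":[0,0,0],"rotation":[0,0,0]},{"slide":[0,0,0],"rotation":[0,0,0]},{"slide":[0,0,0],"rotation":[0,0,0]},{"slide":[0,0,0],"rotation":[0,0,0]},{"slide":[0,0,30],"rotation":[0,0,0]},{"slide":[0,0,60],"rotation":[0,0,0]},{"slide":[0,0,60],"rotation":[0,0,0]},{"slide":[0,0,60],"rotation":[0,0,0]}]' 0.7
python3 -m inch '[{"slide":[0,30,40],"rotation":[0,0,-10]},{"slide":[0,30,0],"rotation":[0,0,-10]},{"slide":[0,30,0],"rotation":[0,0,-10]},{"slide":[0,30,0],"rotation":[0,0,-10]},{"slide":[0,30,0],"rotation":[0,0,-10]},{"slide":[0,30,0],"rotation":[0,0,-10]},{"slide":[0,30,0],"rotation":[0,0,-10]},{"slide":[0,30,0],"rotation":[0,0,-10]}]'
python3 -m inch '[{"slide":[-5,50,0],"rotation":[0,0,-9]},{"slide":[0,30,0],"rotation":[0,0,0]},{"slide":[0,0,0],"rotation":[0,0,0]},{"slide":[0,0,0],"rotation":[0,0,0]}]'
python3 - <<'E'
from h import *
pose(); im=cams.snapshot("wrist"); cv2.imwrite("pics/w2.png",im[...,::-1])
for c in blobs(im,(45,100,50),(80,255,255),60): print("green",cv2.boundingRect(c),rect("wrist",c,.165))
t=cams.snapshot("top"); cv2.imwrite("pics/top1.png",t[...,::-1])
for c in blobs(t,(112,120,60),(125,255,255),60): print("blue",cv2.boundingRect(c),rect("top",c,.111))
E
```

```text
time: 6.52
tool_pos: [0.5967, -0.0094, 0.0887]
orientation: [-180.0, -0.0, 3.5]
force: [0.6, 0.2, -3.2]
opening: 0.145
grasp_force: 78.5
time: 7.52
tool_pos: [0.5961, -0.0096, 0.3005]
orientation: [-180.0, -0.0, 3.5]
force: [2.1, 0.4, -0.4]
opening: 0.702
grasp_force: 0.0
time: 8.52
tool_pos: [0.5963, 0.2315, 0.3383]
orientation: [180.0, -0.0, -76.9]
force: [-0.2, 0.3, 0.2]
opening: 0.701
grasp_force: 0.0
time: 9.02
tool_pos: [0.5915, 0.3103, 0.3382]
orientation: [180.0, -0.0, -85.4]
force: [0.3, -0.9, -0.1]
opening: 0.701
grasp_force: 0.0
t 9.03 tcp [591.5 310.3 338.2] rpy [ 1.7999e+02 -2.0000e-02 -8.5430e+01] q [ 44.  17.  10.   0. -82. -40.] F [ 0.3 -0.9 -0.1] open 0.701 g 0.0
green (89, 0, 66, 50) [745.4 181.   46.7  32.    4.6]
green (321, 23, 29, 36) [589.2 179.1  23.4  20.7 -85.5]
green (318, 131, 17, 27) [589.2 254.4  20.5  13.  -85.5]
green (342, 18, 23, 51) [571.2 177.   35.5  15.3 -65. ]
green (338, 68, 24, 26) [571.4 208.8  24.2  12.   49.7]
green (296, 16, 12, 51) [613.9 181.6  33.5   8.1 -86.5]
```

View pics/w2.png

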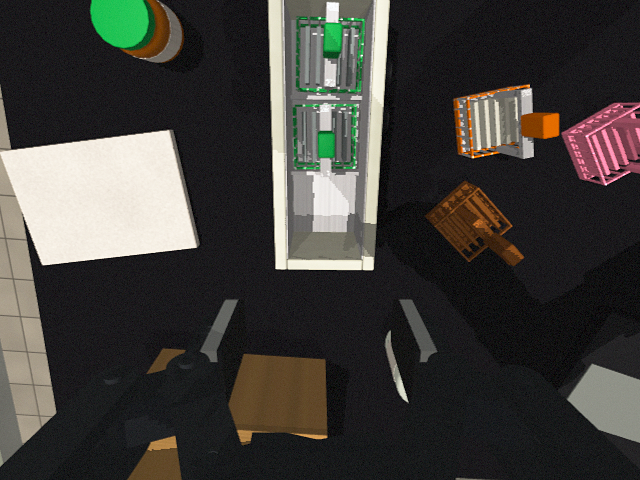

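The wrist view shows two green baskets, with grips at (326,145) and (332,40). The +y bay is empty. I'll take the middle one first.

```bash

python3 -m inch '[{"slide":[-2,-56,0],"rotation":[0,0,0]},{"slide":[0,0,-60],"rotation":[0,0,0]},{"slide":[0,0,-60],"rotation":[0,0,0]},{"slide":[0,0,-50],"rotation":[0,0,0]},{"slide":[0,0,-38],"rotation":[0,0,-0.3]},{"slide":[0,0,0],"rotation":[0,0,0]},{"slide":[0,0,0],"rotation":[0,0,0]}]' 0.5 40
python3 -m inch '[{"slide":[0,0,0],"rotation":[0,0,0]},{"slide":[0,0,0],"rotation":[0,0,0]},{"slide":[0,0,0],"rotation":[0,0,0]},{"slide":[0,0,0],"rotation":[0,0,0]},{"slide":[0,0,0],"rotation":[0,0,0]},{"slide":[0,0,0],"rotation":[0,0,0]}]' 0 50
python3 -m inch '[{"slide":[0,0,15],"rotation":[0,0,0]},{"slide":[0,0,25],"rotation":[0,0,0]},{"slide":[0,0,40],"rotation":[0,0,0]},{"slide":[0,0,50],"rotation":[0,0,0]},{"slide":[0,0,30],"rotation":[0,0,0]},{"slide":[0,0,0],"rotation":[0,0,0]}]'
python3 - <<'E'
from h import *
pose(); im=cams.snapshot("wrist"); cv2.imwrite("pics/w3.png",im[...,::-1])
for c in blobs(im,(45,100,50),(80,255,255),60): print("green",cv2.boundingRect(c),rect("wrist",c,.165))
E
```

```text
time: 10.0
tool_pos: [0.5906, 0.2546, 0.1323]
orientation: [-179.9, 0.0, -85.8]
force: [-0.2, 0.8, 1.3]
opening: 0.505
grasp_force: 0.0
time: 10.75
tool_pos: [0.5902, 0.255, 0.1323]
orientation: [-179.9, 0.1, -85.8]
force: [-1.9, 0.0, 8.1]
opening: 0.157
grasp_force: 49.9
time: 11.5
tool_pos: [0.5904, 0.255, 0.2942]
orientation: [-179.7, 0.2, -85.8]
force: [0.3, -0.5, -2.5]
opening: 0.156
grasp_force: 48.9
t 11.5 tcp [590.4 255.  294.2] rpy [-1.7972e+02  1.7000e-01 -8.5810e+01] q [ 41.  16.   2.   0. -76. -37.] F [ 0.3 -0.5 -2.5] open 0.156 g 48.9
green (67, 43, 71, 69) [737.3 164.7  45.1  40.6  -6.9]
green (299, 289, 40, 98) [582.1 351.8  92.1  32.4 -86.1]
green (316, 99, 21, 31) [589.8 176.1  19.2  13.4 -85.9]
green (303, 187, 75, 35) [571.8 229.5  58.   20.9 -18.3]
green (260, 225, 9, 64) [628.4 282.5  51.3   3.8 -85.5]
green (336, 103, 25, 48) [573.8 182.9  30.8  15.3 -89.2]
green (264, 291, 20, 18) [620.2 317.5  15.   14.8 -81.1]
green (289, 136, 29, 14) [604.1 195.8  19.6   8.1   0.7]
green (259, 196, 21, 13) [625.4 239.3  14.1   8.6 -18.5]
green (268, 188, 18, 7) [620.9 230.8  12.2   4.4   4.2]
green (353, 292, 20, 16) [550.1 312.7  15.   13.1   6.8]
green (288, 188, 15, 7) [607.8 229.8  10.1   4.4   4.2]
green (348, 75, 15, 15) [571.4 153.9  10.4   7.2 -44.2]
green (289, 74, 14, 14) [612.6 155.7   9.9   6.6  46.6]
green (259, 207, 6, 18) [631.  249.8  13.    3.6 -83.1]
```

View pics/w3.png

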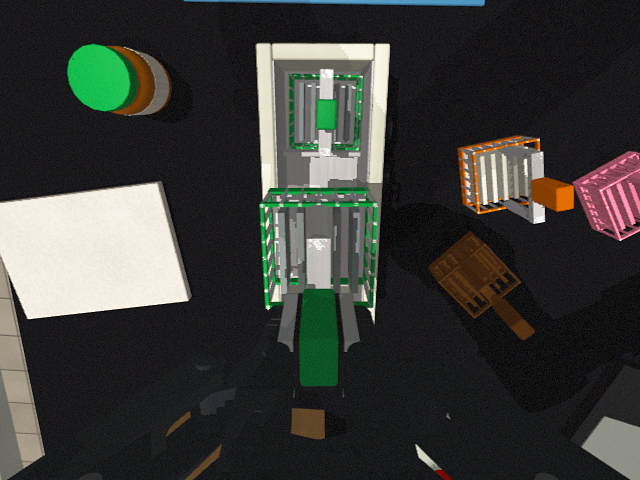

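```bash

python3 -m inch '[{"slide":[-15,-30,5],"rotation":[0,0,-1]},{"slide":[-20,-45,5],"rotation":[0,0,-1]},{"slide":[-20,-50,0],"rotation":[0,0,-1]},{"slide":[-20,-50,0],"rotation":[0,0,-1.2]},{"slide":[-20,-50,0],"rotation":[0,0,0]},{"slide":[-5,-55,0],"rotation":[0,0,0]},{"slide":[0,-55,0],"rotation":[0,0,0]},{"slide":[0,-55,0],"rotation":[0,0,0]}]'
python3 -m inch '[{"slide":[0,-55,0],"rotation":[0,0,0]},{"slide":[0,-55,0],"rotation":[0,0,0]},{"slide":[0,-50,0],"rotation":[0,0,0]},{"slide":[0,-40,0],"rotation":[0,0,0]},{"slide":[0,-36,0],"rotation":[0,0,0]},{"slide":[0,0,-20],"rotation":[0,0,0]},{"slide":[0,0,0],"rotation":[0,0,0]},{"slide":[0,0,0],"rotation":[0,0,0]}]'
python3 - <<'E'
from h import *
pose(); im=cams.snapshot("wrist"); cv2.imwrite("pics/w4.png",im[...,::-1])
E
```

```text
time: 12.55
tool_pos: [0.4883, -0.1369, 0.2993]
orientation: [179.9, 0.0, -90.0]
force: [1.2, -0.0, -2.0]
opening: 0.156
grasp_force: 49.2
time: 13.55
tool_pos: [0.4894, -0.3712, 0.2802]
orientation: [179.9, 0.0, -90.0]
force: [0.7, -0.1, -2.0]
opening: 0.155
grasp_force: 49.2
t 13.55 tcp [ 489.4 -371.2  280.2] rpy [ 1.7995e+02  1.0000e-02 -9.0000e+01] q [-19.  13.  -3.   0. -74.  19.] F [ 0.7 -0.1 -2. ] open 0.155 g 49.2
```

View pics/w4.png

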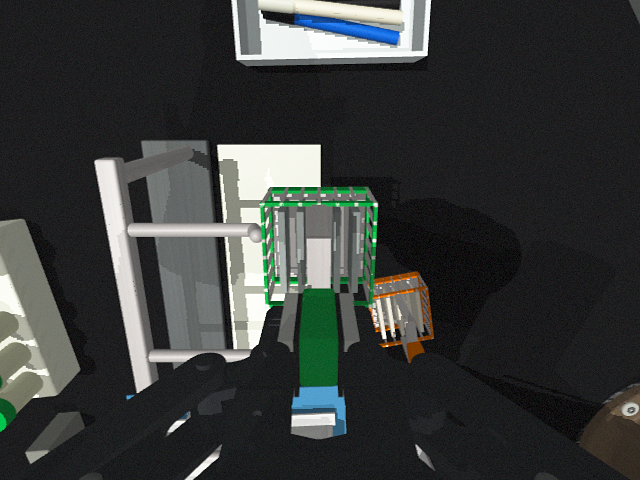

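The view shows prong 2 from (133,230) to its tip at (257,232), and the held basket in front of it. I'll measure the prong from this view.

```bash
python3 - <<'E'
from h import *
for p,z in (((140,230),.168),((240,230.5),.168),((257,232),.178),((250,357),.168),((165,356),.168)): print(p,ray("wrist",p,z).round(4))
E
```

```text
(140, 230) [ 0.6142 -0.3727  0.168 ]
(240, 230.5) [ 0.5442 -0.3724  0.168 ]
(257, 232) [ 0.5307 -0.3745  0.178 ]
(250, 357) [ 0.5431 -0.2678  0.168 ]
(165, 356) [ 0.6099 -0.2687  0.168 ]
```

```bash

python3 -m inch '[{"slide":[-10,-1,0],"rotation":[0,0,0]},{"slide":[0,0,-25],"rotation":[0,0,0]},{"slide":[0,0,-25],"rotation":[0,0,0]},{"slide":[0,0,-18],"rotation":[0,0,0]},{"slide":[0,0,0],"rotation":[0,0,0]},{"slide":[0,0,0],"rotation":[0,0,0]}]'
python3 -m inch '[{"slide":[15,0,0],"rotation":[0,0,0]},{"slide":[15,0,0],"rotation":[0,0,0]},{"slide":[15,0,0],"rotation":[0,0,0]},{"slide":[15,0,0],"rotation":[0,0,0]},{"slide":[15,0,0],"rotation":[0,0,0]},{"slide":[12,0,0],"rotation":[0,0,0]},{"slide":[5,0,0],"rotation":[0,0,0]},{"slide":[0,0,0],"rotation":[0,0,0]}]'
python3 - <<'E'
from h import *
pose(); im=cams.snapshot("wrist"); cv2.imwrite("pics/w5.png",im[...,::-1])
E
```

```text
time: 14.35
tool_pos: [0.4798, -0.3727, 0.2137]
orientation: [-179.9, -0.1, -90.0]
force: [0.3, 0.7, -1.6]
opening: 0.157
grasp_force: 49.2
time: 15.35
tool_pos: [0.5716, -0.3724, 0.2121]
orientation: [180.0, 0.0, -90.0]
force: [-0.4, -0.0, -2.4]
opening: 0.161
grasp_force: 49.2
t 15.35 tcp [ 571.6 -372.4  212.1] rpy [ 1.7998e+02  1.0000e-02 -9.0010e+01] q [-17.  22.   0.  -0. -68.  17.] F [-0.4 -0.  -2.4] open 0.161 g 49.2
```

View pics/w5.png

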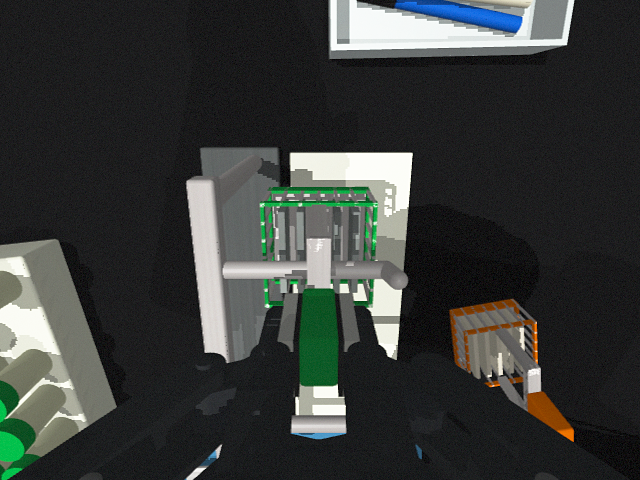

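The prong from (225,270) to (400,278) runs through the loop under the crossbar. I'll lower, release and leave.

```bash

python3 -m inch '[{"slide":[0,0,-10],"rotation":[0,0,0]},{"slide":[0,0,-8],"rotation":[0,0,0]},{"slide":[0,0,-5],"rotation":[0,0,0]},{"slide":[0,0,-3],"rotation":[0,0,0]},{"slide":[0,0,-1],"rotation":[0,0,0]},{"slide":[0,0,0],"rotation":[0,0,0]},{"slide":[0,0,0],"rotation":[0,0,0]}]'
python3 -m inch '[{"slide":[0,0,0],"rotation":[0,0,0]},{"slide":[0,0,0],"rotation":[0,0,0]},{"slide":[0,0,0],"rotation":[0,0,0]},{"slide":[0,0,20],"rotation":[0,0,0]},{"slide":[0,0,30],"rotation":[0,0,0]},{"slide":[0,0,50],"rotation":[0,0,0]},{"slide":[0,0,50],"rotation":[0,0,0]},{"slide":[0,0,0],"rotation":[0,0,0]}]' 0.4
python3 - <<'E'
from h import *
pose()
for n in ("side","top"):
    im=cams.snapshot(n); cv2.imwrite(f"pics/{n}2.png",im[...,::-1])
t=im
for c in blobs(t,(5,150,120),(18,255,255),8): print("or",cv2.boundingRect(c),rect("top",c,.143))
for c in blobs(t,(108,120,60),(125,255,255),40): print("blue",cv2.boundingRect(c),rect("top",c,.111))
E
```

```text
time: 16.27
tool_pos: [0.5716, -0.3725, 0.1855]
orientation: [-180.0, -0.0, -90.0]
force: [0.0, -0.1, -1.2]
opening: 0.159
grasp_force: 49.4
time: 17.27
tool_pos: [0.5729, -0.3735, 0.3409]
orientation: [-179.5, -0.2, -90.0]
force: [0.9, 0.4, -0.2]
opening: 0.402
grasp_force: 0.0
t 17.27 tcp [ 572.9 -373.5  340.9] rpy [-179.55   -0.23  -90.02] q [-17.  19.  12.   0. -83.  17.] F [ 0.9  0.4 -0.2] open 0.402 g 0.0
or (192, 279, 10, 14) [395.9 349.3  34.3  15.9 -27.8]
or (235, 274, 14, 17) [407.7 230.3  38.7  29.4  18.6]
or (204, 273, 6, 8) [419.4 321.8  18.3   7.4 -43.3]
blue (332, 193, 6, 44) [594.1  -9.6 116.8  12.9   3.3]
blue (510, 251, 9, 35) [ 460.4 -491.3   92.3   11.5  -10.4]
```

View pics/side2.png

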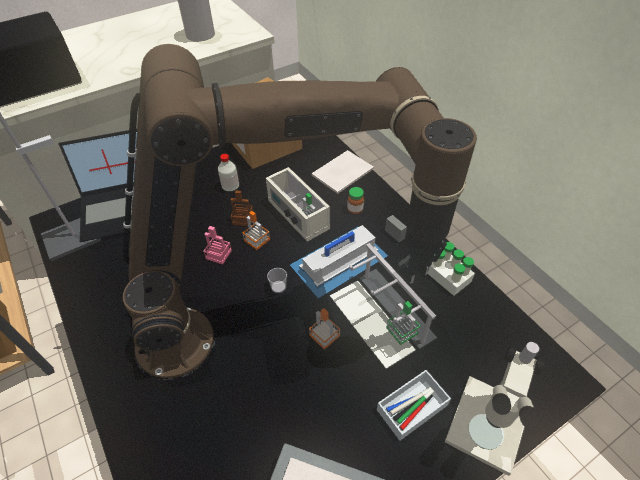

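Basket 1 hangs on prong 2, and the lid sits centred on the mat at (594,-10), 3.3°. Now the second green.

```bash

python3 -m inch '[{"slide":[2,40,0],"rotation":[0,0,1]},{"slide":[2,58,0],"rotation":[0,0,1]},{"slide":[2,58,0],"rotation":[0,0,1]},{"slide":[2,58,0],"rotation":[0,0,1.2]},{"slide":[2,58,0],"rotation":[0,0,0]},{"slide":[2,58,0],"rotation":[0,0,0]},{"slide":[2,58,0],"rotation":[0,0,0]},{"slide":[2,58,0],"rotation":[0,0,0]}]' 0.5
python3 -m inch '[{"slide":[1,58,0],"rotation":[0,0,0]},{"slide":[0,45,0],"rotation":[0,0,0]},{"slide":[0,0,-40],"rotation":[0,0,0]},{"slide":[0,0,-40],"rotation":[0,0,0]},{"slide":[0,0,-20],"rotation":[0,0,0]},{"slide":[0,0,0],"rotation":[0,0,0]},{"slide":[0,0,0],"rotation":[0,0,0]}]'
python3 - <<'E'
from h import *
pose()
E
```

```text
time: 18.38
tool_pos: [0.5867, 0.0753, 0.3339]
orientation: [179.9, -0.0, -85.8]
force: [1.9, -0.1, 1.0]
opening: 0.497
grasp_force: 0.0
time: 19.25
tool_pos: [0.5888, 0.1765, 0.2357]
orientation: [-180.0, -0.0, -85.8]
force: [0.7, -0.5, 0.4]
opening: 0.499
grasp_force: 0.0
t 19.25 tcp [588.8 176.5 235.7] rpy [-1.7998e+02 -2.0000e-02 -8.5820e+01] q [ 35.  15.  -7.   0. -68. -31.] F [ 0.7 -0.5  0.4] open 0.499 g 0.0
```

```bash

python3 -m inch '[{"slide":[1,0,-40],"rotation":[0,0,0]},{"slide":[0,0,-40],"rotation":[0,0,0]},{"slide":[0,0,-23],"rotation":[0,0,0]},{"slide":[0,0,0],"rotation":[0,0,0]},{"slide":[0,0,0],"rotation":[0,0,0]}]'
python3 -m inch '[{"slide":[0,0,0],"rotation":[0,0,0]},{"slide":[0,0,0],"rotation":[0,0,0]},{"slide":[0,0,0],"rotation":[0,0,0]},{"slide":[0,0,0],"rotation":[0,0,0]},{"slide":[0,0,0],"rotation":[0,0,0]}]' 0 50
python3 -m inch '[{"slide":[0,0,15],"rotation":[0,0,0]},{"slide":[0,0,25],"rotation":[0,0,0]},{"slide":[0,0,50],"rotation":[0,0,0]},{"slide":[0,0,50],"rotation":[0,0,0]},{"slide":[0,0,30],"rotation":[0,0,0]},{"slide":[0,0,0],"rotation":[0,0,0]}]'
python3 - <<'E'
from h import *
pose()
E
```

```text
time: 19.88
tool_pos: [0.5906, 0.177, 0.1341]
orientation: [-179.9, 0.0, -85.8]
force: [-0.4, -0.3, -0.4]
opening: 0.502
grasp_force: 0.0
time: 20.5
tool_pos: [0.5903, 0.1768, 0.1336]
orientation: [-179.9, 0.0, -85.8]
force: [-0.5, -0.0, 6.4]
opening: 0.155
grasp_force: 52.9
time: 21.25
tool_pos: [0.5902, 0.1769, 0.3059]
orientation: [-179.7, 0.1, -85.8]
force: [0.2, -0.7, -2.2]
opening: 0.155
grasp_force: 51.7
t 21.25 tcp [590.2 176.9 305.9] rpy [-1.7973e+02  1.3000e-01 -8.5820e+01] q [ 35.  13.  -1.   0. -76. -31.] F [ 0.2 -0.7 -2.2] open 0.155 g 51.7
```

```bash

python3 -m inch '[{"slide":[-15,-40,0],"rotation":[0,0,-1]},{"slide":[-25,-50,0],"rotation":[0,0,-1]},{"slide":[-25,-50,0],"rotation":[0,0,-1]},{"slide":[-25,-50,0],"rotation":[0,0,-1.2]},{"slide":[-20,-50,0],"rotation":[0,0,0]},{"slide":[0,-55,0],"rotation":[0,0,0]},{"slide":[0,-55,0],"rotation":[0,0,0]},{"slide":[0,-50,0],"rotation":[0,0,0]}]'
python3 -m inch '[{"slide":[0,-44,0],"rotation":[0,0,0]},{"slide":[0,0,0],"rotation":[0,0,0]},{"slide":[0,0,-25],"rotation":[0,0,0]},{"slide":[0,0,-25],"rotation":[0,0,0]},{"slide":[0,0,-25],"rotation":[0,0,0]},{"slide":[0,0,-15],"rotation":[0,0,0]},{"slide":[0,0,0],"rotation":[0,0,0]},{"slide":[0,0,0],"rotation":[0,0,0]}]'
python3 - <<'E'
from h import *
pose(); im=cams.snapshot("wrist"); cv2.imwrite("pics/w6.png",im[...,::-1])
E
```

```text
time: 22.25
tool_pos: [0.4784, -0.225, 0.3016]
orientation: [179.9, 0.0, -90.0]
force: [1.1, 0.1, -2.6]
opening: 0.152
grasp_force: 51.7
time: 23.25
tool_pos: [0.48, -0.2675, 0.2132]
orientation: [-179.9, -0.0, -90.0]
force: [0.9, -0.8, -1.2]
opening: 0.157
grasp_force: 51.6
t 23.25 tcp [ 480.  -267.5  213.2] rpy [-1.7994e+02 -3.0000e-02 -9.0000e+01] q [ -9.   9. -17.   0. -64.   9.] F [ 0.9 -0.8 -1.2] open 0.157 g 51.6
```

```bash

python3 -m inch '[{"slide":[15,-0.5,0],"rotation":[0,0,0]},{"slide":[15,0,0],"rotation":[0,0,0]},{"slide":[15,0,0],"rotation":[0,0,0]},{"slide":[15,0,0],"rotation":[0,0,0]},{"slide":[15,0,0],"rotation":[0,0,0]},{"slide":[12,0,0],"rotation":[0,0,0]},{"slide":[5,0,0],"rotation":[0,0,0]},{"slide":[0,0,0],"rotation":[0,0,0]}]'
python3 - <<'E'
from h import *
pose(); im=cams.snapshot("wrist"); cv2.imwrite("pics/w7.png",im[...,::-1])
E
```

```text
time: 24.3
tool_pos: [0.5716, -0.2679, 0.2121]
orientation: [180.0, 0.0, -90.0]
force: [0.2, -0.3, -0.5]
opening: 0.154
grasp_force: 51.7
t 24.3 tcp [ 571.6 -267.9  212.1] rpy [ 1.7998e+02  1.0000e-02 -9.0020e+01] q [ -7.  17.  -7.  -0. -66.   7.] F [ 0.2 -0.3 -0.5] open 0.154 g 51.7
```

View pics/w7.png

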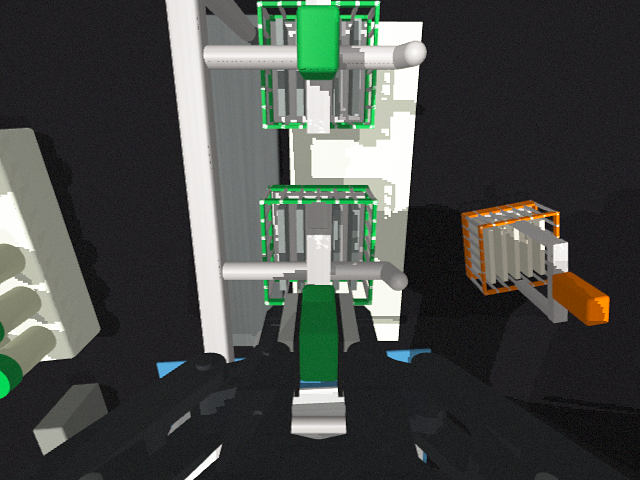

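Prong 1 runs through the loop from (225,270) to (398,278), and basket 1 hangs centred on prong 2 at (318,40). Lower, release, then look at the orange on that side.

```bash

python3 -m inch '[{"slide":[0,0,-10],"rotation":[0,0,0]},{"slide":[0,0,-8],"rotation":[0,0,0]},{"slide":[0,0,-5],"rotation":[0,0,0]},{"slide":[0,0,-3],"rotation":[0,0,0]},{"slide":[0,0,0],"rotation":[0,0,0]},{"slide":[0,0,0],"rotation":[0,0,0]}]'
python3 -m inch '[{"slide":[0,0,0],"rotation":[0,0,0]},{"slide":[0,0,0],"rotation":[0,0,0]},{"slide":[0,0,0],"rotation":[0,0,0]},{"slide":[0,0,20],"rotation":[0,0,0]},{"slide":[0,0,30],"rotation":[0,0,0]},{"slide":[0,0,50],"rotation":[0,0,0]},{"slide":[-25,5,40],"rotation":[0,0,0]},{"slide":[-35,10,0],"rotation":[0,0,0]}]' 0.4
python3 -m inch '[{"slide":[-55,10,0],"rotation":[0,0,0]},{"slide":[-55,15,0],"rotation":[0,0,0]},{"slide":[0,0,0],"rotation":[0,0,0]},{"slide":[0,0,0],"rotation":[0,0,0]}]' 0.5
python3 - <<'E'
from h import *
pose(); im=cams.snapshot("wrist"); cv2.imwrite("pics/w8.png",im[...,::-1])
for c in blobs(im,(5,150,100),(18,255,255),60): print("or",cv2.boundingRect(c),rect("wrist",c,.143),rect("wrist",c,.045))
im=cams.snapshot("top"); cv2.imwrite("pics/top3.png",im[...,::-1])
E
```

```text
time: 25.1
tool_pos: [0.5715, -0.268, 0.1865]
orientation: [-180.0, -0.0, -90.0]
force: [-0.1, -0.4, -0.3]
opening: 0.157
grasp_force: 51.8
time: 26.1
tool_pos: [0.5126, -0.2535, 0.3296]
orientation: [-179.7, -0.1, -90.0]
force: [0.3, 0.6, -0.9]
opening: 0.4
grasp_force: 0.0
time: 26.6
tool_pos: [0.4017, -0.228, 0.327]
orientation: [-179.9, -0.0, -90.0]
force: [1.1, -1.6, 0.6]
opening: 0.501
grasp_force: 0.0
t 26.6 tcp [ 401.7 -228.   327. ] rpy [-1.7989e+02 -2.0000e-02 -9.0010e+01] q [ -5.  -3. -16.   0. -78.   5.] F [ 1.1 -1.6  0.6] open 0.501 g 0.0
or (313, 186, 25, 31) [ 395.9 -233.6   26.8   21.2  -90. ] [ 394.  -210.6   34.9   27.5  -90. ]
or (328, 147, 31, 63) [ 376.9 -254.4   55.4   15.6  -69.3] [ 369.3 -237.5   72.1   20.4  -69.3]
or (289, 156, 22, 62) [ 418.1 -245.5   54.1   10.4  -80.9] [ 422.9 -226.1   70.3   13.5  -80.9]
```

View pics/w8.png

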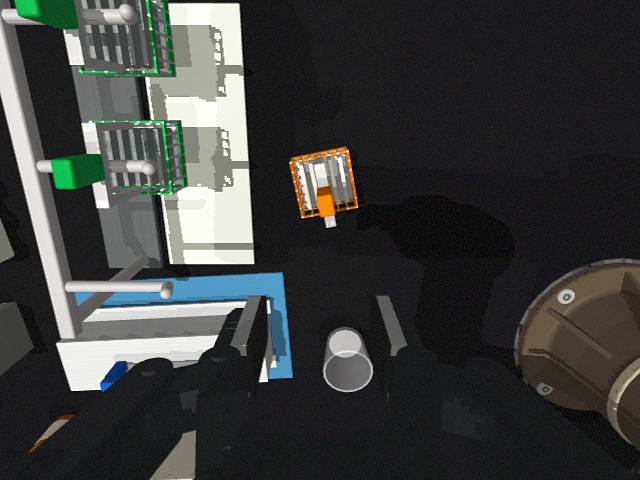

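The orange basket is at (324,184), turned about 11° with its grip at (326,202). It stands clear of its surroundings. I'll compute the top face of its grip.

```bash
cat >> h.py <<'E'
def orange(im,box,cal=None):
    x0,y0,x1,y1=box; hsv=cv2.cvtColor(im,cv2.COLOR_RGB2HSV)[y0:y1,x0:x1]
    m=cv2.inRange(hsv,np.array((4,110,50)),np.array((20,255,255)))
    c=np.argwhere(m)[:,::-1]+[x0,y0]; print("rim",rect("wrist",c[:,None],.045,cal))
    v=hsv[...,2]; mm=cv2.inRange(hsv,np.array((5,150,100)),np.array((18,255,255)))
    n,l,s,ct=cv2.connectedComponentsWithStats(mm)
    print([(a[:5]+[x0,y0,0,0,0]).tolist() for a in s[1:] if a[4]>100])
    for th in (190,210,225,240):
        b=((v>th)&(mm>0)).astype(np.uint8); cs=sorted(cv2.findContours(b,0,1)[0],key=cv2.contourArea)
        if cs: c=cs[-1]+[x0,y0]; print(th,cv2.boundingRect(c),rect("wrist",c,.143,cal))
E
python3 - <<'E'
from h import *
im=cv2.imread("pics/w8.png")[...,::-1].copy()
orange(im,(280,140,365,225))
cal=CAL("wrist"); T=cal["camera_from_world"]; print("cam",(-T[:3,:3].T@T[:3,3]).round(3))
for p in ((291,160),(302,217),(347,149),(357,207)): print(ray("wrist",p,.045).round(4))
for p in ((331,226),(319,163)):print("bar",ray("wrist",p,.103).round(4))
E
```

```text
rim [ 395.5 -230.1   74.3   67.5  -78.5]
[[328, 147, 31, 63, 273], [289, 156, 22, 62, 267], [313, 186, 25, 31, 493]]
190 (313, 194, 22, 23) [ 398.4 -229.4   19.1   18.8  -79.3]
210 (313, 194, 21, 23) [ 397.7 -230.2   19.7   17.7  -89.3]
225 (313, 195, 21, 22) [ 397.6 -229.8   18.9   17.6   90. ]
240 (313, 195, 21, 22) [ 397.7 -229.8   18.9   17.7  -89.3]
cam [ 0.402 -0.31   0.468]
[ 0.4316 -0.2569  0.045 ]
[ 0.4204 -0.192   0.045 ]
[ 0.3704 -0.2687  0.045 ]
[ 0.3574 -0.2039  0.045 ]
bar [ 0.389  -0.1989  0.103 ]
bar [ 0.401  -0.2614  0.103 ]
```

```bash

python3 -m inch '[{"slide":[-7,-2,-40],"rotation":[0,0,5.5]},{"slide":[0,0,-50],"rotation":[0,0,5.3]},{"slide":[0,0,-50],"rotation":[0,0,0]},{"slide":[0,0,-30],"rotation":[0,0,0]},{"slide":[0,0,0],"rotation":[0,0,0]},{"slide":[0,0,0],"rotation":[0,0,0]}]' 0.55
python3 - <<'E'
from h import *
pose()
t=cv2.imread("pics/top3.png")[...,::-1].copy()
m=cv2.inRange(t,(150,150,140),(255,255,255)); m[:185]=0;m[245:]=0;m[:,:170]=0;m[:,300:]=0
c=np.argwhere(m)[:,::-1]; print(rect("top",c[:,None],.118), rect("top",c[:,None],.0), c.min(0),c.max(0))
print("profile y row 215",t[215,175:295].mean(1).astype(int).tolist())
print("profile col 250",t[185:245,250].mean(1).astype(int).tolist(),"col 205",t[185:245,205].mean(1).astype(int).tolist())
E
```

```text
time: 27.45
tool_pos: [0.3956, -0.2303, 0.1571]
orientation: [-180.0, -0.0, -79.2]
force: [-0.1, -0.1, 0.6]
opening: 0.551
grasp_force: 0.0
t 27.45 tcp [ 395.6 -230.3  157.1] rpy [-1.7999e+02 -4.0000e-02 -7.9210e+01] q [ -5.   4. -32.   0. -55.  16.] F [-0.1 -0.1  0.6] open 0.551 g 0.0
[588.2 255.5 258.7 101.  -85.9] [602.9 276.  280.8 109.6 -85.9] [187 194] [284 234]
profile y row 215 [22, 24, 23, 22, 22, 23, 23, 23, 23, 23, 21, 23, 78, 243, 244, 246, 241, 100, 107, 107, 105, 105, 104, 105, 103, 103, 106, 105, 108, 108, 108, 108, 111, 153, 155, 153, 154, 154, 154, 154, 154, 155, 166, 242, 242, 243, 243, 243, 243, 243, 239, 176, 98, 159, 222, 225, 243, 243, 242, 242, 242, 243, 243, 243, 243, 243, 243, 243, 243, 243, 243, 243, 243, 243, 242, 243, 243, 241, 190, 240, 98, 163, 226, 243, 243, 243, 244, 244, 244, 245, 244, 244, 244, 245, 245, 245, 245, 245, 245, 245, 245, 245, 244, 154, 157, 186, 246, 247, 246, 198, 106, 105, 111, 20, 20, 19, 21, 19, 20, 20]
profile col 250 [23, 23, 23, 22, 23, 23, 24, 22, 23, 22, 242, 246, 247, 248, 143, 85, 82, 82, 82, 83, 151, 154, 153, 152, 155, 152, 153, 154, 153, 242, 243, 241, 242, 242, 243, 242, 244, 242, 242, 244, 242, 242, 243, 234, 246, 246, 247, 175, 97, 61, 16, 13, 13, 14, 14, 13, 14, 14, 11, 13] col 205 [21, 23, 23, 22, 22, 22, 21, 22, 22, 23, 23, 24, 244, 244, 244, 246, 197, 92, 84, 85, 85, 83, 102, 109, 110, 110, 110, 109, 112, 110, 108, 220, 223, 221, 223, 221, 221, 215, 222, 222, 221, 224, 222, 219, 222, 231, 244, 244, 244, 220, 101, 61, 59, 80, 19, 14, 13, 12, 14, 13]
```

```bash

python3 -m inch '[{"slide":[0,0,-30],"rotation":[0,0,0]},{"slide":[0,0,-16],"rotation":[0,0,0]},{"slide":[0,0,0],"rotation":[0,0,0]},{"slide":[0,0,0],"rotation":[0,0,0]}]'
python3 -m inch '[{"slide":[0,0,0],"rotation":[0,0,0]},{"slide":[0,0,0],"rotation":[0,0,0]},{"slide":[0,0,0],"rotation":[0,0,0]},{"slide":[0,0,0],"rotation":[0,0,0]},{"slide":[0,0,0],"rotation":[0,0,0]}]' 0 50
python3 -m inch '[{"slide":[0,0,15],"rotation":[0,0,0]},{"slide":[0,0,30],"rotation":[0,0,0]},{"slide":[0,0,45],"rotation":[0,0,0]},{"slide":[0,0,45],"rotation":[0,0,0]},{"slide":[0,0,45],"rotation":[0,0,0]},{"slide":[0,0,10],"rotation":[0,0,0]},{"slide":[0,0,0],"rotation":[0,0,0]}]'
python3 - <<'E'
from h import *
pose()
E
```

```text
time: 27.95
tool_pos: [0.3957, -0.2302, 0.1118]
orientation: [-179.9, -0.1, -79.2]
force: [0.4, -0.3, 0.2]
opening: 0.554
grasp_force: 0.0
time: 28.58
tool_pos: [0.3953, -0.2301, 0.111]
orientation: [-179.9, -0.0, -79.2]
force: [0.8, 1.5, 6.3]
opening: 0.157
grasp_force: 50.8
time: 29.45
tool_pos: [0.3941, -0.2297, 0.2998]
orientation: [180.0, 0.0, -79.2]
force: [-0.2, -0.2, -2.7]
opening: 0.163
grasp_force: 49.7
t 29.45 tcp [ 394.1 -229.7  299.8] rpy [ 1.7999e+02  4.0000e-02 -7.9240e+01] q [ -5.  -3. -19.  -0. -74.  16.] F [-0.2 -0.2 -2.7] open 0.163 g 49.7
```

```bash

python3 -m inch '[{"slide":[0,40,0],"rotation":[0,0,-1.6]},{"slide":[10,55,0],"rotation":[0,0,-2]},{"slide":[20,55,0],"rotation":[0,0,-2]},{"slide":[25,55,0],"rotation":[0,0,-1]},{"slide":[30,50,0],"rotation":[0,0,0]},{"slide":[30,50,0],"rotation":[0,0,0]},{"slide":[30,50,0],"rotation":[0,0,0]},{"slide":[30,30,0],"rotation":[0,0,0]}]'
python3 -m inch '[{"slide":[24,20,0],"rotation":[0,0,0]},{"slide":[0,0,0],"rotation":[0,0,0]},{"slide":[0,0,-20],"rotation":[0,0,0]},{"slide":[0,0,0],"rotation":[0,0,0]},{"slide":[0,0,0],"rotation":[0,0,0]}]'
python3 - <<'E'
from h import *
pose(); im=cams.snapshot("wrist"); cv2.imwrite("pics/w9.png",im[...,::-1])
E
```

```text
time: 30.45
tool_pos: [0.5693, 0.1572, 0.2973]
orientation: [179.8, -0.1, -85.7]
force: [0.8, -1.2, -1.3]
opening: 0.155
grasp_force: 49.6
time: 31.08
tool_pos: [0.5931, 0.1745, 0.2803]
orientation: [180.0, -0.0, -85.8]
force: [-0.3, 0.2, -1.1]
opening: 0.153
grasp_force: 49.7
t 31.07 tcp [593.1 174.5 280.3] rpy [ 1.7997e+02 -3.0000e-02 -8.5840e+01] q [ 34.  14.  -2.   0. -74. -30.] F [-0.3  0.2 -1.1] open 0.153 g 49.7
```

View pics/w9.png

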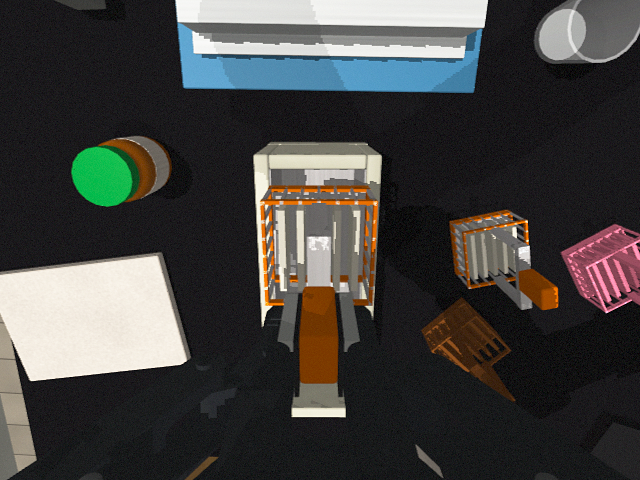

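The view shows the basket centred over the bay, with the tank's rim corners near (254,155) and (381,155). The other orange is still at (490,250).

```bash
python3 - <<'E'
from h import *
a=ray("wrist",(254.5,155),.118);b=ray("wrist",(381,155),.118);print(a.round(4),b.round(4))
m=(a+b)/2; u=(a-b)/np.linalg.norm(a-b); ang=np.degrees(np.arctan2(u[1],u[0])); y=np.array([-u[1],u[0],0])
print("w",np.linalg.norm(a-b),"yaw",ang,"tank centre",(m+.13*y).round(4),"bays",[(m+(.13+k)*y).round(4)[:2] for k in(-.08,.08)])
E
```

```text
[0.6466 0.1308 0.118 ] [0.5473 0.1236 0.118 ]
w 0.09953449145256356 yaw 4.186248521207901 tank centre [0.5875 0.2569 0.118 ] bays [array([0.5933, 0.1771]), array([0.5816, 0.3366])]
```

```bash

python3 -m inch '[{"slide":[0.5,2,-20],"rotation":[0,0,0]},{"slide":[0,0,-25],"rotation":[0,0,0]},{"slide":[0,0,-25],"rotation":[0,0,0]},{"slide":[0,0,-20],"rotation":[0,0,0]},{"slide":[0,0,-15],"rotation":[0,0,0]},{"slide":[0,0,-15],"rotation":[0,0,0]},{"slide":[0,0,0],"rotation":[0,0,0]}]'
python3 -m inch '[{"slide":[0,0,-12],"rotation":[0,0,0]},{"slide":[0,0,-8],"rotation":[0,0,0]},{"slide":[0,0,-5],"rotation":[0,0,0]},{"slide":[0,0,-2],"rotation":[0,0,0]},{"slide":[0,0,0],"rotation":[0,0,0]},{"slide":[0,0,0],"rotation":[0,0,0]}]'
python3 - <<'E'
from h import *
pose()
E
```

```text
time: 32.0
tool_pos: [0.5934, 0.1767, 0.1593]
orientation: [179.9, -0.0, -85.8]
force: [0.2, 0.1, -2.1]
opening: 0.155
grasp_force: 49.8
time: 32.75
tool_pos: [0.5941, 0.1772, 0.1335]
orientation: [-180.0, 0.0, -85.8]
force: [0.2, -0.2, -2.0]
opening: 0.16
grasp_force: 49.8
t 32.75 tcp [594.1 177.2 133.5] rpy [-1.7998e+02  2.0000e-02 -8.5830e+01] q [ 35.  20. -14.  -0. -56. -30.] F [ 0.2 -0.2 -2. ] open 0.16 g 49.8
```

```bash

python3 -m inch '[{"slide":[0,0,-1],"rotation":[0,0,0]},{"slide":[0,0,0],"rotation":[0,0,0]},{"slide":[0,0,0],"rotation":[0,0,0]},{"slide":[0,0,0],"rotation":[0,0,0]},{"slide":[0,0,30],"rotation":[0,0,0]},{"slide":[0,0,50],"rotation":[0,0,0]},{"slide":[0,0,60],"rotation":[0,0,0]},{"slide":[0,0,50],"rotation":[0,0,0]}]' 0.4
python3 -m inch '[{"slide":[-40,10,10],"rotation":[0,0,0]},{"slide":[-50,14,0],"rotation":[0,0,0]},{"slide":[-50,14,0],"rotation":[0,0,0]},{"slide":[-52,14,0],"rotation":[0,0,0]},{"slide":[0,0,0],"rotation":[0,0,0]},{"slide":[0,0,0],"rotation":[0,0,0]}]' 0.55
python3 - <<'E'
from h import *
pose(); im=cams.snapshot("wrist"); cv2.imwrite("pics/w10.png",im[...,::-1])
hsv=cv2.cvtColor(im,cv2.COLOR_RGB2HSV)
for c in blobs(im,(5,150,100),(18,255,255),60): print("or",cv2.boundingRect(c),rect("wrist",c,.143))
m=cv2.inRange(hsv,np.array((5,150,225)),np.array((18,255,255)))
for c in cv2.findContours(m,0,1)[0]:
  if cv2.contourArea(c)>100: print("top",cv2.boundingRect(c),rect("wrist",c,.143))
E
```

```text
time: 33.75
tool_pos: [0.5941, 0.177, 0.325]
orientation: [-179.9, 0.0, -85.8]
force: [0.5, 0.2, -0.1]
opening: 0.402
grasp_force: 0.0
time: 34.5
tool_pos: [0.402, 0.2293, 0.3328]
orientation: [-180.0, 0.0, -85.8]
force: [0.0, 0.4, 0.7]
opening: 0.548
grasp_force: 0.0
t 34.5 tcp [402.  229.3 332.8] rpy [-1.7995e+02  5.0000e-02 -8.5760e+01] q [ 54.  -3. -15.   0. -78. -50.] F [0.  0.4 0.7] open 0.548 g 0.0
or (70, 115, 45, 27) [595.6 176.4  35.   20.9   4.3]
or (291, 176, 65, 39) [398.4 216.   51.7  37.   15.9]
or (273, 241, 76, 60) [404.  295.3  57.3  56.8  49.7]
or (298, 309, 22, 19) [403.  343.6  19.3  13.2 -40.5]
or (307, 250, 33, 29) [393.2 284.5  39.5   3.5 -40.5]
or (296, 272, 25, 24) [406.8 306.4  31.1   5.  -43.7]
or (334, 144, 18, 42) [381.  190.5  36.2   8.  -63.2]
or (320, 309, 14, 12) [385.7 338.2  11.3   8.8 -44. ]
top (310, 191, 21, 23) [401.2 225.5  19.1  18.3 -81.6]
top (71, 117, 19, 25) [605.7 177.9  19.4  13.3 -85.8]
```

View pics/w10.png

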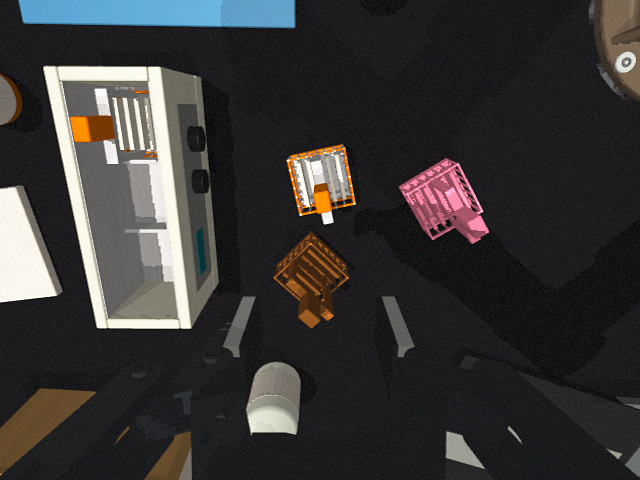

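The placed orange stands in the -y bay (grip at (92,128)). The second orange is at (321,182) with its grip at (321,202). Brown at (311,275) and pink at (441,200) stay clear.

```bash
python3 - <<'E'
from h import *
im=cv2.imread("pics/w10.png")[...,::-1].copy()
orange(im,(280,138,362,222))
P=[ray("wrist",p,.045) for p in ((288,158),(345,146),(354,206),(300,216))]
print("c",np.mean(P,0).round(4))
for i,j in((3,0),(2,1)): d=P[i]-P[j];print(np.degrees(np.arctan2(d[1],d[0]))-90)
for i,j in((0,1),(3,2)): d=P[i]-P[j];print(np.degrees(np.arctan2(d[1],d[0])))
E
```

```text
rim [399.1 224.5  72.7  67.6 -73.8]
[[334, 144, 18, 42, 146], [291, 176, 65, 39, 742]]
190 (310, 191, 22, 23) [401.5 225.9  19.3  19.   14. ]
210 (310, 191, 22, 23) [401.7 226.1  19.2  19.   15.1]
225 (310, 191, 21, 23) [401.2 225.5  19.1  18.3 -81.6]
240 (310, 191, 21, 23) [401.3 225.5  19.1  18.2 -81.6]
c [0.3982 0.2258 0.045 ]
14.655348840714069
14.179229725948261
15.875348859208836
15.026870610492274
```

```bash

python3 -m inch '[{"slide":[-3.5,-4,-40],"rotation":[0,0,5.4]},{"slide":[0,0,-50],"rotation":[0,0,5.4]},{"slide":[0,0,-50],"rotation":[0,0,0]},{"slide":[0,0,-45],"rotation":[0,0,0]},{"slide":[0,0,-25],"rotation":[0,0,0]},{"slide":[0,0,-11],"rotation":[0,0,0]},{"slide":[0,0,0],"rotation":[0,0,0]},{"slide":[0,0,0],"rotation":[0,0,0]}]' 0.55
python3 -m inch '[{"slide":[0,0,0],"rotation":[0,0,0]},{"slide":[0,0,0],"rotation":[0,0,0]},{"slide":[0,0,0],"rotation":[0,0,0]},{"slide":[0,0,0],"rotation":[0,0,0]},{"slide":[0,0,0],"rotation":[0,0,0]}]' 0 50
python3 -m inch '[{"slide":[0,0,15],"rotation":[0,0,0]},{"slide":[0,0,30],"rotation":[0,0,0]},{"slide":[0,0,45],"rotation":[0,0,0]},{"slide":[0,0,45],"rotation":[0,0,0]},{"slide":[0,0,45],"rotation":[0,0,0]},{"slide":[0,0,10],"rotation":[0,0,0]},{"slide":[0,0,0],"rotation":[0,0,0]}]'
python3 - <<'E'
from h import *
pose()
E
```

```text
time: 35.55
tool_pos: [0.3993, 0.2255, 0.1123]
orientation: [-179.9, 0.0, -75.0]
force: [-0.7, -0.3, 0.2]
opening: 0.551
grasp_force: 0.0
time: 36.17
tool_pos: [0.399, 0.2254, 0.1121]
orientation: [-179.9, 0.0, -75.0]
force: [0.4, -1.0, 6.3]
opening: 0.157
grasp_force: 51.1
time: 37.05
tool_pos: [0.3981, 0.225, 0.3009]
orientation: [180.0, 0.0, -75.0]
force: [0.6, -0.0, -3.3]
opening: 0.16
grasp_force: 49.9
t 37.05 tcp [398.1 225.  300.9] rpy [ 1.7998e+02  4.0000e-02 -7.5030e+01] q [ 54.  -3. -19.  -0. -74. -39.] F [ 0.6 -0.  -3.3] open 0.16 g 49.9
```

```bash

python3 -m inch '[{"slide":[30,15,0],"rotation":[0,0,-3.8]},{"slide":[45,25,0],"rotation":[0,0,-4]},{"slide":[45,28,0],"rotation":[0,0,-3]},{"slide":[40,25,0],"rotation":[0,0,0]},{"slide":[24,17.5,0],"rotation":[0,0,0]},{"slide":[0,0,0],"rotation":[0,0,0]},{"slide":[0,0,-40],"rotation":[0,0,0]},{"slide":[0,0,0],"rotation":[0,0,0]}]'
python3 -m inch '[{"slide":[0,0,0],"rotation":[0,0,0]}]'
python3 - <<'E'
from h import *
pose()
E
```

```text
time: 38.05
tool_pos: [0.5799, 0.3338, 0.2565]
orientation: [179.6, -0.3, -85.8]
force: [0.2, -0.1, -2.1]
opening: 0.157
grasp_force: 50.0
time: 38.17
tool_pos: [0.5824, 0.3353, 0.262]
orientation: [-180.0, -0.0, -85.8]
force: [0.9, -0.5, -1.6]
opening: 0.157
grasp_force: 50.0
t 38.17 tcp [582.4 335.3 262. ] rpy [-1.7998e+02 -3.0000e-02 -8.5810e+01] q [ 47.  19.   3.   0. -74. -42.] F [ 0.9 -0.5 -1.6] open 0.157 g 50.0
```

```bash

python3 -m inch '[{"slide":[0,0,-20],"rotation":[0,0,0]},{"slide":[0,0,-25],"rotation":[0,0,0]},{"slide":[0,0,-25],"rotation":[0,0,0]},{"slide":[0,0,-20],"rotation":[0,0,0]},{"slide":[0,0,-15],"rotation":[0,0,0]},{"slide":[0,0,0],"rotation":[0,0,0]}]'
python3 -m inch '[{"slide":[0,0,-10],"rotation":[0,0,0]},{"slide":[0,0,-7],"rotation":[0,0,0]},{"slide":[0,0,-5],"rotation":[0,0,0]},{"slide":[0,0,-1.5],"rotation":[0,0,0]},{"slide":[0,0,0],"rotation":[0,0,0]},{"slide":[0,0,0],"rotation":[0,0,0]}]'
python3 - <<'E'
from h import *
pose()
E
```

```text
time: 38.92
tool_pos: [0.5823, 0.3354, 0.1561]
orientation: [180.0, -0.0, -85.8]
force: [-0.3, 0.4, -2.3]
opening: 0.153
grasp_force: 50.0
time: 39.67
tool_pos: [0.583, 0.3355, 0.1342]
orientation: [-179.9, 0.0, -85.8]
force: [-1.3, -1.8, 5.3]
opening: 0.153
grasp_force: 51.1
t 39.67 tcp [583.  335.5 134.2] rpy [-1.7992e+02  2.0000e-02 -8.5800e+01] q [ 47.  24.  -7.   0. -59. -42.] F [-1.3 -1.8  5.3] open 0.153 g 51.1
```

```bash

python3 -m inch '[{"slide":[0,0,0],"rotation":[0,0,0]},{"slide":[0,0,0],"rotation":[0,0,0]},{"slide":[0,0,0],"rotation":[0,0,0]},{"slide":[0,0,30],"rotation":[0,0,0]},{"slide":[0,0,60],"rotation":[0,0,0]},{"slide":[0,0,60],"rotation":[0,0,0]},{"slide":[0,0,55],"rotation":[0,0,0]},{"slide":[0,0,0],"rotation":[0,0,0]}]' 0.4
python3 - <<'E'
from h import *
pose(); im=cams.snapshot("wrist"); cv2.imwrite("pics/w11.png",im[...,::-1])
for c in blobs(im,(5,150,180),(18,255,255),60): print("or",cv2.boundingRect(c),rect("wrist",c,.165))
E
python3 -m inch '[{"slide":[0,-40,0],"rotation":[0,0,9.9]},{"slide":[1,-40,0],"rotation":[0,0,9.9]},{"slide":[1,-40,0],"rotation":[0,0,9.9]},{"slide":[1,-40,0],"rotation":[0,0,9.9]},{"slide":[2,-40,0],"rotation":[0,0,9.9]},{"slide":[2,-40,0],"rotation":[0,0,9.9]},{"slide":[2,-40,0],"rotation":[0,0,9.9]},{"slide":[2,-40,0],"rotation":[0,0,9.9]}]' 0.55
python3 -m inch '[{"slide":[0,-25,0],"rotation":[0,0,9.9]},{"slide":[0,0,0],"rotation":[0,0,0]},{"slide":[0,0,0],"rotation":[0,0,0]}]'
python3 - <<'E'
from h import *
pose(); im=cams.snapshot("wrist"); cv2.imwrite("pics/w12.png",im[...,::-1])
for c in blobs(im,(108,150,60),(125,255,255),100): print("blue",cv2.boundingRect(c),rect("wrist",c,.111))
E
```

```text
time: 40.67
tool_pos: [0.5842, 0.3364, 0.3438]
orientation: [-179.5, 0.3, -85.8]
force: [-0.6, -1.0, -0.9]
opening: 0.399
grasp_force: 0.0
t 40.67 tcp [584.2 336.4 343.8] rpy [-179.54    0.3   -85.81] q [ 47.  18.  11.   0. -83. -42.] F [-0.6 -1.  -0.9] open 0.399 g 0.0
or (274, 409, 52, 30) [586.9 569.8  53.   36.8  -0. ]
or (300, 196, 29, 22) [587.1 334.2  24.1  18.5   4.2]
or (314, 0, 18, 11) [591.4 183.   12.4   6.4   4.2]
time: 41.72
tool_pos: [0.5929, 0.0142, 0.3363]
orientation: [180.0, 0.1, -6.3]
force: [-0.1, 0.8, -0.1]
opening: 0.549
grasp_force: 0.0
time: 42.1
tool_pos: [0.5932, -0.0092, 0.3368]
orientation: [180.0, 0.1, 3.1]
force: [0.5, 0.1, 0.2]
opening: 0.544
grasp_force: 0.0
t 42.1 tcp [593.2  -9.2 336.8] rpy [1.80e+02 8.00e-02 3.11e+00] q [ 18.  10.   0.  -0. -80.  75.] F [0.5 0.1 0.2] open 0.544 g 0.0
blue (312, 131, 14, 117) [597.3  -9.4 115.1  13.    3.2]
```

```bash

python3 -m inch '[{"slide":[4,-0.2,-50],"rotation":[0,0,0.1]},{"slide":[0,0,-60],"rotation":[0,0,0]},{"slide":[0,0,-60],"rotation":[0,0,0]},{"slide":[0,0,-45],"rotation":[0,0,0]},{"slide":[0,0,-25],"rotation":[0,0,0]},{"slide":[0,0,-11],"rotation":[0,0,0]},{"slide":[0,0,0],"rotation":[0,0,0]},{"slide":[0,0,0],"rotation":[0,0,0]}]' 0.55
python3 -m inch '[{"slide":[0,0,0],"rotation":[0,0,0]},{"slide":[0,0,0],"rotation":[0,0,0]},{"slide":[0,0,0],"rotation":[0,0,0]},{"slide":[0,0,0],"rotation":[0,0,0]},{"slide":[0,0,0],"rotation":[0,0,0]}]' 0 80
python3 - <<'E'
from h import *
pose()
E
python3 -m inch '[{"slide":[0,0,15],"rotation":[0,0,0]},{"slide":[0,0,35],"rotation":[0,0,0]},{"slide":[0,0,45],"rotation":[0,0,0]},{"slide":[0,0,45],"rotation":[0,0,0]},{"slide":[0,0,45],"rotation":[0,0,0]},{"slide":[0,0,40],"rotation":[0,0,0]},{"slide":[0,0,0],"rotation":[0,0,0]}]'
python3 - <<'E'
from h import *
pose()
E
```

```text
time: 43.15
tool_pos: [0.5984, -0.0092, 0.0881]
orientation: [-180.0, -0.1, 3.4]
force: [0.2, 0.3, -0.4]
opening: 0.55
grasp_force: 0.0
time: 43.78
tool_pos: [0.5979, -0.0094, 0.0878]
orientation: [-180.0, -0.1, 3.4]
force: [-0.8, 2.8, 6.0]
opening: 0.143
grasp_force: 79.1
t 43.77 tcp [597.9  -9.4  87.8] rpy [-1.7998e+02 -8.0000e-02  3.3800e+00] q [ 18.  21. -20.   0. -50.  76.] F [-0.8  2.8  6. ] open 0.143 g 79.1
time: 44.65
tool_pos: [0.5986, -0.0098, 0.3162]
orientation: [-180.0, -0.4, 3.4]
force: [-0.4, 0.3, -4.7]
opening: 0.145
grasp_force: 78.4
t 44.65 tcp [598.6  -9.8 316.2] rpy [-179.95   -0.37    3.37] q [ 18.  11.  -2.   0. -77.  76.] F [-0.4  0.3 -4.7] open 0.145 g 78.4
```

```bash

python3 -m inch '[{"slide":[0,30,0],"rotation":[0,0,-7]},{"slide":[-1,35,0],"rotation":[0,0,-9]},{"slide":[-1,35,0],"rotation":[0,0,-9]},{"slide":[-1,35,0],"rotation":[0,0,-9]},{"slide":[-1,35,0],"rotation":[0,0,-9]},{"slide":[-2,35,0],"rotation":[0,0,-9]},{"slide":[-2,30,0],"rotation":[0,0,-9]},{"slide":[-1,20,0],"rotation":[0,0,-9]}]'
python3 -m inch '[{"slide":[-1,7,0],"rotation":[0,0,-9]},{"slide":[0,0,0],"rotation":[0,0,-7]},{"slide":[0,0,0],"rotation":[0,0,-3.2]},{"slide":[0,0,-30],"rotation":[0,0,0]},{"slide":[0,0,0],"rotation":[0,0,0]},{"slide":[0,0,0],"rotation":[0,0,0]},{"slide":[0,0,0],"rotation":[0,0,0]}]'
python3 - <<'E'
from h import *
pose(); im=cams.snapshot("wrist"); cv2.imwrite("pics/w13.png",im[...,::-1])
for n in ("side","top"): cv2.imwrite(f"pics/{n}4.png",cams.snapshot(n)[...,::-1])
E
```

```text
time: 45.65
tool_pos: [0.5874, 0.2464, 0.3103]
orientation: [179.8, 0.0, -66.9]
force: [0.7, 0.3, -3.0]
opening: 0.141
grasp_force: 78.4
time: 46.52
tool_pos: [0.5878, 0.2525, 0.2829]
orientation: [-179.9, 0.0, -85.8]
force: [0.1, -1.0, -3.3]
opening: 0.144
grasp_force: 78.6
t 46.52 tcp [587.8 252.5 282.9] rpy [-1.7993e+02  3.0000e-02 -8.5820e+01] q [ 41.  16.   0.   0. -75. -37.] F [ 0.1 -1.  -3.3] open 0.144 g 78.6
```

View pics/side4.png

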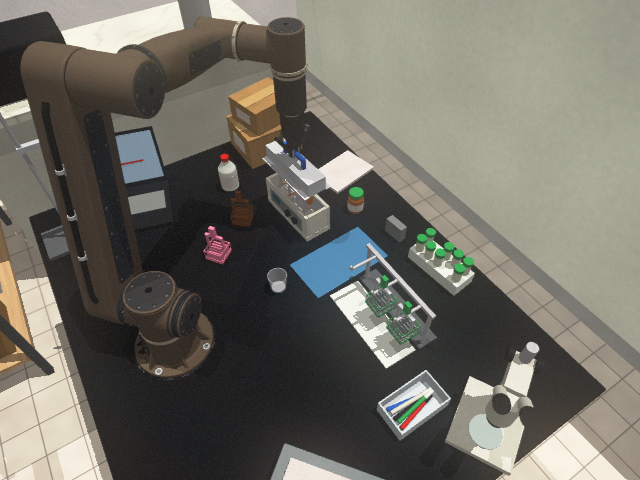

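Both greens hang on prongs 1 and 2, the oranges are in the tank, and the lid is over it at (296,165). Lowering it now.

```bash

python3 -m inch '[{"slide":[0.5,0.5,-25],"rotation":[0,0,0]},{"slide":[0,0,-25],"rotation":[0,0,0]},{"slide":[0,0,-18],"rotation":[0,0,0]},{"slide":[0,0,-8],"rotation":[0,0,0]},{"slide":[0,0,0],"rotation":[0,0,0]}]'
python3 -m inch '[{"slide":[0,0,-4],"rotation":[0,0,0]},{"slide":[0,0,-4],"rotation":[0,0,0]},{"slide":[0,0,-3],"rotation":[0,0,0]},{"slide":[0,0,-3],"rotation":[0,0,0]},{"slide":[0,0,-2],"rotation":[0,0,0]},{"slide":[0,0,0],"rotation":[0,0,0]},{"slide":[0,0,0],"rotation":[0,0,0]}]'
python3 - <<'E'
from h import *
pose()
E
```

```text
time: 47.3
tool_pos: [0.588, 0.2528, 0.2057]
orientation: [180.0, -0.0, -85.8]
force: [-0.0, -0.4, -2.2]
opening: 0.147
grasp_force: 78.5
time: 48.18
tool_pos: [0.5881, 0.2529, 0.1919]
orientation: [-179.9, 0.0, -85.8]
force: [-5.3, -0.2, 8.6]
opening: 0.147
grasp_force: 80.2
t 48.17 tcp [588.1 252.9 191.9] rpy [-1.7991e+02  2.0000e-02 -8.5790e+01] q [ 41.  19.  -7.   0. -64. -37.] F [-5.3 -0.2  8.6] open 0.147 g 80.2
```

```bash

python3 -m inch '[{"slide":[0,0,0],"rotation":[0,0,0]},{"slide":[0,0,0],"rotation":[0,0,0]},{"slide":[0,0,0],"rotation":[0,0,0]},{"slide":[0,0,0],"rotation":[0,0,0]},{"slide":[0,0,40],"rotation":[0,0,0]},{"slide":[0,0,50],"rotation":[0,0,0]},{"slide":[0,0,50],"rotation":[0,0,0]},{"slide":[0,0,0],"rotation":[0,0,0]}]' 0.6
python3 -m inch '[{"slide":[0,0,0],"rotation":[0,0,0]},{"slide":[0,0,0],"rotation":[0,0,0]}]'
python3 - <<'E'
from h import *
pose(); im=cams.snapshot("wrist"); cv2.imwrite("pics/w14.png",im[...,::-1])
for c in blobs(im,(105,120,60),(125,255,255),60): print("blue",cv2.boundingRect(c),rect("wrist",c,.215))
E
```

```text
time: 49.18
tool_pos: [0.5897, 0.2535, 0.3349]
orientation: [-179.6, 0.2, -85.8]
force: [0.0, -0.3, -1.8]
opening: 0.603
grasp_force: 0.0
time: 49.42
tool_pos: [0.5875, 0.2526, 0.3283]
orientation: [179.9, -0.1, -85.8]
force: [0.3, 0.5, -0.2]
opening: 0.597
grasp_force: 0.0
t 49.42 tcp [587.5 252.6 328.3] rpy [ 1.7988e+02 -7.0000e-02 -8.5830e+01] q [ 41.  15.   5.  -0. -80. -37.] F [ 0.3  0.5 -0.2] open 0.597 g 0.0
blue (307, 146, 21, 160) [587.9 251.8 116.7  13.3 -85.9]
```

View pics/w14.png

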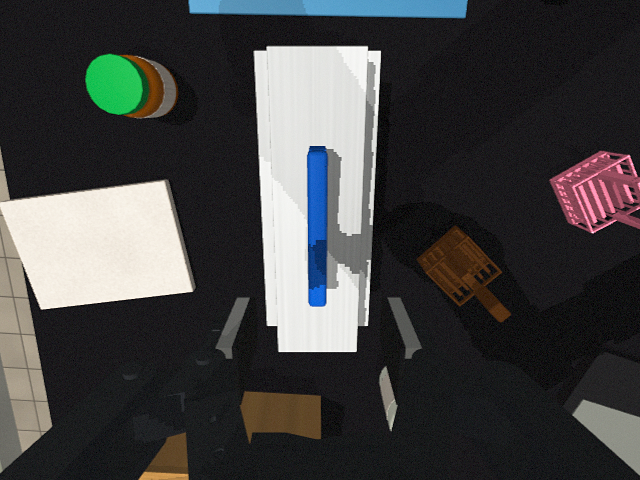

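The lid handle at (317,226) measures 116.7 x 13.3 mm at (587.9, 251.8), which matches the seated pose at the start. Everything is in place, so I'll hand the job in.

```bash
python3 -c "
from cell import workorder
print(workorder.close_job())"
```

```text
the job is handed in; nothing more can be done
None
```

I handed the job in at about 49 s: the two green baskets present hang on prongs 1 and 2, the two orange baskets stand in the tank's end bays, and the lid is back home on the tank; the hand-in returned no verdict.

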